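Hold a plaster hump mould in the corner of the bench board

TASK

The plaster trough mould is about to have its edge rasped. First fold the board's flip stop fully down, then slide the mould squarely into the corner until its long side is flat against the fence and its end is up against the stop, and hold it there with a firm diagonal push (some 15 to 20 N) that presses it against the fence and down onto the board at the same time. Finish while still holding that push; leave the other things on the bench where they are.

Things in the scene. Friction and masses are not known exactly. Their poses are not given: they have to be found in the camera images.
- board: Wooden board fixed on the table, 240 mm (x) by 460 mm (y), 12 mm thick. Origin: centre of its underside, at table height; z up, top face at z = 12 mm. Its x points from the open front edge (x = -120, nearest the robot) to the fence, within 0.2 rad of world x; y runs along the fence.
- fence: Dark wooden bar fixed along the board's far edge, over its whole length. Its frame is the board's. Working face: the plane x = 85 mm, facing the robot; bar from x 85 to 110 mm, top at z = 42 mm (30 mm above the board). The mould slides on the board with a friction of about 0.4 to 0.6, which takes its share of a push before the fence feels it.
- stop (a joint): Light wooden flip stop, 25 mm wide, on a hinge along the fence's top near its +y end. Rad: 0 = fully down (its limit), grows as it swings up and away from the robot, 1.57 upright, limit 1.9; starts 1.3 to 1.75. Stays where left; 1 to 2 N at its end moves it. Down, it fills x 20 to 97, y 130 to 155, z 16 to 57 mm in the board frame; the mould's end meets its face y = 130.
- stop_hinge (a point): Point on the flip stop's hinge axis, mid-width: x 97.5, y 142.5, z 50 mm in the board frame. Its frame turns with the stop; with the stop down its axes are the board's. In this frame the arm reaches to x = -77.5 mm, its outer (upper when down) face is at z = 7 mm, and its block hangs to z = -34 mm between x -77.5 and -17.5.
- stop_end (a point): Free end of the flip stop, on its outer face, mid-width: 77.5 mm from the hinge axis along the arm and 7 mm outside it. Axes as for stop_hinge.
- mould: Loose white plaster trough mould, 80 mm wide (x), 130 long (y), 36 high, 0.28 to 0.44 kg, on the board, up to 0.3 rad askew to the fence. Origin: centre of underside. Long sides: upright foot 12 mm high, then a flank sloping in (58 deg from level) to a flat top 50 by 130; ends upright. Too wide to grip: push it. In the corner its origin is at x 45, y 65 mm in the board frame.

How it is judged (in metres and radians):
On the way:
1. the flip stop is folded fully down (value of joint stop below 0.08 rad), for 0.2 s.
At the end, for the whole second after the job is handed in: Still pushed by the robot (over 3 N): over 2 N between mould and fence, over 6 N between mould and board (own weight up to 4.3 N); stop below 0.08 rad; mould flat and at rest, within 0.035 rad and 2.5 mm of the fence, its end within 4 mm of the stop (value of joint stop below 0.08 rad and contact force between mould and fence above 2 N and contact force between mould and board above 6 N and contact force between any of the fingers, the arm and mould above 3 N and angle between the y axis of mould and the y axis of board, either way round below 0.035 rad and angle between mould's own z axis and vertical below 0.03 rad and x of mould in the frame of board above 0.0425 m and y of mould in the frame of board between 0.061 and 0.068 m and z of mould in the frame of board below 0.0145 m and linear speed of mould below 0.01 m/s); the arm keeps its last pose, push and grip.
It fails at once if another thing on the bench was moved by more than 30 mm (distance of any of testbowl, mug, cup, dome, rib, jar, brush, slats, knob from where it was at the start of the episode above 0.03 m).
It also fails if it takes over 72 s, if anything falls off the work surface, if the arm or the gripper's body presses on something with over 40 N, if the wrist force passes 120 N, or if a joint passes its speed limit or range.

ROBOT

A 6-joint arm with a two-finger parallel gripper is mounted at the origin on the work surface. World frame = base frame: x ahead of the robot, y to its left, z up, the work surface at z = 0. Lengths are in mm, angles in degrees, forces in N, time in s.
With the tool pointing down it reaches from about 350 to 850 mm from the base axis. Payload 8.1 kg.
Tool frame: the origin (TCP) lies at the very end of the fingers, on their centre line; the grasp point (between the pads) lies r.tcp_to_grasp behind it (r.tcp_to_grasp is the distance from the TCP to the grasp point, in mm); z points along the fingers, y is the line along which they close (so a half turn about z gives the same grasp; the last joint's range is limited). The gripper opens to 85 mm and grips with 20 to 120 N. Pads are 22 mm wide; open, the fingers measure 114 mm over their backs; the gripper's body (76 mm by 85 mm) begins 54 mm behind the grasp point. The pads swing forward as they close: fully open they stand 13 mm farther back than shut.
Start: joints at [-81.326, 7.471, 85.268, -0, 87.261, -4.893], TCP at [140.776, -583.256, 231.292] pointing down, gripper open.
Joint ranges: [-169.43, 169.43], [-51.17, 129.36], [1.28, 143.12], [-76.62, 256.62], [0, 156.53], [-152.29, 152.29]. Speed limits (degrees/s): [136.94, 136.94, 159.86, 180, 180, 180].

INTERFACE

Orientations are given as [roll, pitch, yaw] about the fixed x, y, z axes, in that order (R = Rz(yaw) Ry(pitch) Rx(roll)).
In Python, from bench import r gives the robot as it stands.
- The arm moves only by the shell command python3 -m handwheel 'ROWS' [OPENING] [FORCE]. ROWS is JSON, a list of rows, each a list of 4 numbers: the shift along the tool's x, y, z in m, then the turn about the tool's z in degrees. A call has 1 to 10 rows; each row shifts and turns the commanded pose from where the row before left it, along the tool's axes as they then stand; what a row does not reach is not made up. A row lasts 1/10 s, in which the tool goes at most 50 mm and 8.59 degrees, less where a joint would pass 70% of its speed; a pose out of reach is approached as far as the arm can. A call is refused whole if a number of a shift passes 0.05 or a number of a turn 8.59, either way. A call with a gripper value outside its range is refused whole. OPENING is the finger opening in m, from 0 to 0.0854, set as the call begins (- or left out, the last holds). The fingers move at their own pace and stop on an object; FORCE is the grip in N (left out, the last holds). Time passes only in rows, so rows that do not move let the fingers close. It gives the time, the measured TCP pose, the force, the opening and the grip force at its end, in the units of the state.
- r.sense(): the state, without advancing time (a new reading comes with each control period).
- r.snapshot(name): name is "side" or "top"; returns the picture (480x640x3 uint8, red, green, blue); there is no depth.
- r.camera_params(name): a dict with "fx", "fy", "cx", "cy" (pixels), "R" (3x3) and "t" (3): a world point X has camera coordinates R X + t. Camera axes: x right, y down, z forward; pixel columns grow to the right and rows downward; lengths in mm; the calibration is good to about 2 mm. A picture is of the moment at which its call begins. camera_params takes no time and is no camera call.
- r.hand_in(): hands the job in; it is judged then, once.
The state is a dict: "time": time; "joint_pos": joint angles; "qd": joint speeds; "joint_efforts": joint torques, N m; "tool_pos": TCP position; "tcp_rot": TCP orientation; "ft_force": force on the tool from outside, world axes, zero at the start; "wrist_torque": the same for the moment, N m; "finger_gap": finger opening in mm; "grip_force": force on a finger pad.
Only numpy, scipy, OpenCV 4.12 (cv2) and the standard library are available. Lean on these libraries where they do the work, as an engineer would, in place of code of your own. Each camera call takes 0.05 s, during which the arm holds its last target. There are 200 camera calls.

## Working session

There is one attempt and no reset: what is moved stays moved. The work goes in short steps, Python scripts to look and compute and a shell command to move; the robot and the scene stay as the last step left them, time stands still between calls to the robot, and variables do not carry over. Pictures are saved under pics/ and viewed, at most 10 in all, crops included, and the job is handed in when it is done.

```bash
mkdir -p pics; ls; python3 - <<'E'
from bench import r
import cv2,numpy as np
for n in("top","side"):
    cv2.imwrite(f"pics/{n}0.png",r.snapshot(n)[:,:,::-1]); p=r.camera_params(n); print(n,{k:np.round(v,3).tolist() for k,v in p.items()})
s=r.sense();print(s, r.tcp_to_grasp)
E
```

```text
pics
top {'fx': 592.768, 'fy': 592.768, 'cx': 319.864, 'cy': 241.516, 'R': [[-0.016, -1.0, -0.025], [-0.993, 0.018, -0.114], [0.114, 0.023, -0.993]], 't': [76.715, 583.073, 759.004]}
side {'fx': 448.579, 'fy': 448.579, 'cx': 323.084, 'cy': 236.03, 'R': [[0.985, -0.174, 0.015], [-0.12, -0.738, -0.664], [0.127, 0.652, -0.747]], 't': [-567.675, 177.74, 603.458]}
{'time': 0.1, 'joint_pos': array([-8.13248101e+01,  7.51309764e+00,  8.53234465e+01,  1.30433307e-03,
        8.72617419e+01, -4.89256242e+00]), 'qd': array([ 0.02201343, -0.04007688, -0.2125428 , -0.09797291, -0.06074804,
       -0.00381778]), 'joint_efforts': array([ 3.17664471e-04, -5.70952713e+01, -5.01943266e+01, -2.18878736e-04,
        8.15481821e-03, -3.81535938e-05]), 'tool_pos': array([ 140.71615563, -582.75113776,  230.32128343]), 'tcp_rot': array([-1.79902183e+02, -9.68056636e-03,  1.35676806e+01]), 'ft_force': array([-0.7499827 ,  0.65194322, -0.86495642]), 'wrist_torque': array([-0.04008303, -0.06668643, -0.00574188]), 'grip_force': 0.0, 'finger_gap': 84.92655714307239} 18.700000000000003
```

View pics/top0.png

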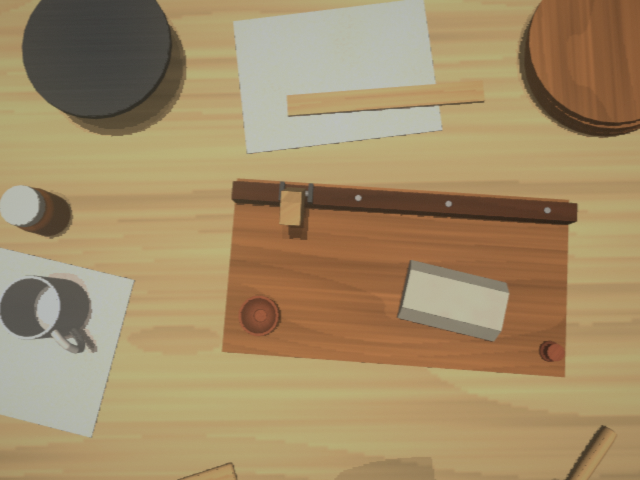

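View pics/side0.png

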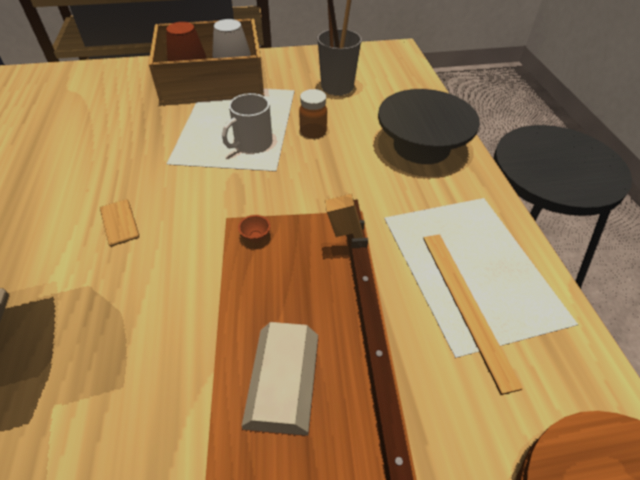

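The top view shows the board with the fence at about row 200, the upright stop at (291,208), the mould at (455,300), a bowl on the board at (260,316) and a knob at (552,351). I'll enlarge it to read the corners.

```bash
python3 - <<'E'
import cv2
a=cv2.imread("pics/top0.png")
m=cv2.resize(a[250:390,385:585],None,fx=4,fy=4,interpolation=cv2.INTER_CUBIC)
cv2.imwrite("pics/m.png",m)
cv2.imwrite("pics/s.png",cv2.resize(a[170:370,210:330],None,fx=3,fy=3,interpolation=cv2.INTER_CUBIC))
E
```

```text
(no output)
```

View pics/m.png

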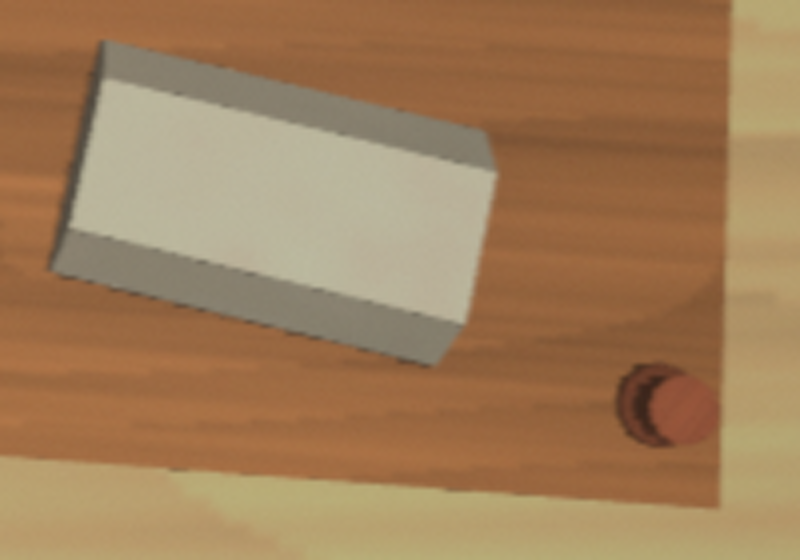

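View pics/s.png

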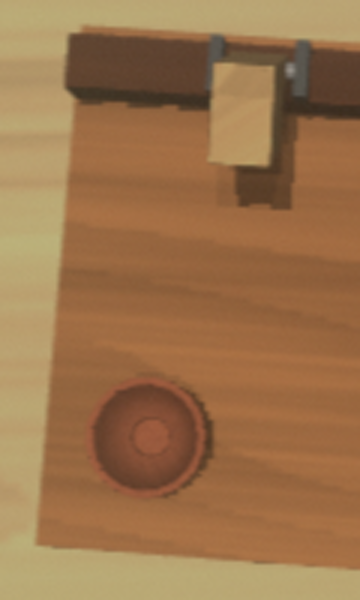

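The crops show the mould's top corners at (105,79), (497,173), (466,325) and (70,229), and the board's front corners at (719,508) in m.png and (36,545) in s.png. The bowl is at (148,437). The stop leans toward the camera, and its end face spans (212,62) to (270,167).

```bash
cat > h.py <<'E'
from bench import r
import numpy as np
def back(n,px,z):
    p=r.camera_params(n);R=np.array(p["R"]);t=np.array(p["t"])
    px=np.atleast_2d(np.array(px,float))
    d=np.c_[(px[:,0]-p["cx"])/p["fx"],(px[:,1]-p["cy"])/p["fy"],np.ones(len(px))]@R
    o=-R.T@t
    return o+d*((z-o[2])/d[:,2])[:,None]
def proj(n,X):
    p=r.camera_params(n);c=np.atleast_2d(X)@np.array(p["R"]).T+np.array(p["t"])
    return np.c_[c[:,0]/c[:,2]*p["fx"]+p["cx"],c[:,1]/c[:,2]*p["fy"]+p["cy"]]
E
python3 - <<'E'
from h import *
np.set_printoptions(precision=1,suppress=True)
F=back("top",[(222,351.7),(564.75,377)],12)
e=F[0]-F[1];th=np.arctan2(-e[0],e[1]);print("len",np.linalg.norm(e),"yaw",np.degrees(th))
c,s=np.cos(th),np.sin(th);R=np.array([[c,-s,0],[s,c,0],[0,0,1]])
B=F.mean(0)+R@[120,0,0];B[2]=0;print("board",B)
np.savez("b.npz",R=R,B=B)
f=lambda P:(P-B)@R
m=back("top",np.array([(105,79),(497,173),(466,325),(70,229)])/4+[385,250],48)
print("mould board frame",f(m),f(m).mean(0),m.mean(0))
u=f(m);e=u[3]+u[0]-u[1]-u[2];print("mould yaw rel",np.degrees(np.arctan2(-e[0],e[1])),"len",np.linalg.norm(e)/2,"w",np.linalg.norm(u[0]-u[3]))
print("fence top front",f(back("top",[(232,201.3),(576,221)],42)))
print("bowl",f(back("top",[(259.3,315.7)],25)),"knob",f(back("top",[(549,351)],25)))
# stop angle fit: corners of end at angle a
H=np.array([97.5,142.5,50])
S=np.array([(212,62),(273,65),(270,167),(208,163)])/3+[210,170]
print("seen",S)
for a in(1.3,1.45,1.6,1.75):
    # swing up: arm -x goes to +z
    M=np.array([[np.cos(a),0,np.sin(a)],[0,1,0],[-np.sin(a),0,np.cos(a)]])
    P=np.array([[-77.5,12.5,7],[-77.5,-12.5,7],[-77.5,-12.5,-34],[-77.5,12.5,-34]])@M.T+H
    print(a,proj("top",P@R.T+B).ravel(),P[0],P[2])
print(proj("side",[F[0],F[1]]))
E
```

```text
len 458.71815857272026 yaw -4.935305900959682
board [539.1 -36.8   0. ]
mould board frame [[   5.7  -14.8   48. ]
 [ -16.  -142.2   48. ]
 [ -65.3 -134.1   48. ]
 [ -43.6   -6.1   48. ]] [-29.8 -74.3  48. ] [ 503.  -108.3   48. ]
mould yaw rel -9.629717713259721 len 129.5058857781601 w 50.04125116490441
fence top front [[  81.4  228.2   42. ]
 [  85.1 -227.7   42. ]]
bowl [[-68.  181.2  25. ]] knob [[ -86.9 -203.1   25. ]]
seen [[280.7 190.7]
 [301.  191.7]
 [300.  225.7]
 [279.3 224.3]]
1.3 [280.7 190.7 301.6 192.1 299.6 226.1 279.  224.7] [ 83.5 155.  126.5] [ 44.  130.  115.6]
1.45 [281.4 181.  302.2 182.3 299.9 216.6 279.1 215.2] [ 95.1 155.  127.8] [ 54.4 130.  122.8]
1.6 [282.2 171.6 303.  172.9 300.4 206.4 279.4 205. ] [106.8 155.  127.3] [ 65.8 130.  128.5]
1.75 [283.1 162.7 303.8 164.  300.9 195.8 279.9 194.4] [118.2 155.  125. ] [ 77.9 130.  132.3]
[[225.6 217.7]
 [201.7 526.5]]
```

Everything is consistent: the board measures 459 mm, the mould is 130×50 with a relative yaw of −9.6°, and the stop is at 1.3 rad. I'll add a helper for board-frame poses and align the tool with the board while still in free air.

```bash
cat >> h.py <<'E'
b=np.load("b.npz") if __import__("os").path.exists("b.npz") else None
def st():
    s=r.sense();p=(s["tool_pos"]-b["B"])@b["R"]
    print("t %.1f"%s["time"],"board xyz",p.round(1),"relyaw %.2f"%(s["tcp_rot"][2]+4.935),"F",(s["ft_force"]@b["R"]).round(1),"gap %.0f"%s["finger_gap"],"q",s["joint_pos"].round(0))
E
python3 -m handwheel '[[0,0,-0.02,6.17],[0,0,0,6.17],[0,0,0,6.17],[0,0,0,0]]' 0
python3 -c "
from h import *
st()"
```

```text
time: 0.5
tool_pos: [140.7, -583.0, 250.9]
tcp_rot: [-180.0, 0.0, -5.0]
ft_force: [-0.1, 0.5, 0.4]
finger_gap: 28.3
grip_force: 0.0
t 0.5 board xyz [-349.9 -578.4  250.9] relyaw -0.11 F [-0.2  0.5  0.4] gap 28 q [-81.   7.  84.   0.  89.  14.]
```

```bash
python3 -m handwheel '[[0.0238,-0.036,0,0],[0.0238,-0.036,0,0],[0.0238,-0.036,0,0],[0.0238,-0.036,0,0],[0.0238,-0.036,0,0],[0.0238,-0.036,0,0],[0.0238,-0.036,0,0],[0.0238,-0.036,0,0],[0.0238,-0.036,0,0],[0.0238,-0.036,0,0]]' >/dev/null
python3 -m handwheel '[[0.0238,-0.036,0,0],[0.0238,-0.036,0,0],[0.0238,-0.036,0,0],[0.0238,-0.036,0,0],[0.0238,-0.036,0,0],[0.0238,-0.036,0,0],[0.0238,-0.036,0,0],[0.0238,-0.036,0,0],[0.0238,-0.036,0,0],[0,0,0,0]]' >/dev/null
python3 -c "
from h import *
st()"
```

```text
t 2.5 board xyz [103.2 109.9 248.8] relyaw 0.44 F [-0.1 -0.  -0.4] gap 0 q [ 1. 16. 74.  0. 90. 96.]
```

```bash
python3 -m handwheel '[[0.024,-0.033,0,0.4],[0,0,0.036,0],[0,0,0.036,0],[0,0,0.036,0],[0,0,0.036,0],[0,0,0,0],[0,0,0,0]]' >/dev/null
python3 -c "
from h import *
import cv2
st();cv2.imwrite('pics/a.png',np.hstack([cv2.resize(r.snapshot('side')[100:340,160:480],None,fx=1.2,fy=1.2),cv2.resize(r.snapshot('top')[100:340,160:480],None,fx=1.2,fy=1.2)])[:,:,::-1])"
```

```text
t 3.2 board xyz [125.7 137.8 107. ] relyaw -0.33 F [ 0.2 -0.2  1.1] gap 0 q [ 3. 25. 78. -0. 77. 99.]
```

View pics/a.png

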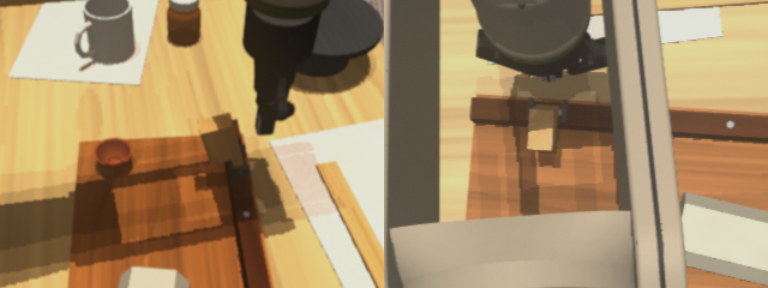

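The fingers stand behind the stop, at about (265,125) in the left picture, with the stop block at (220,135). Now I'll fold the stop along its arc.

```bash
python3 -m handwheel '[[-0.009,-0.0015,-0.001,0],[-0.009,-0.0015,-0.001,0],[-0.009,-0.0015,-0.001,0],[-0.007,0,0.002,0],[-0.007,0,0.002,0],[-0.007,0,0.003,0],[-0.006,0,0.004,0],[-0.005,0,0.005,0],[-0.005,0,0.006,0]]'
python3 -m handwheel '[[-0.004,0,0.006,0],[-0.003,0,0.006,0],[-0.002,0,0.005,0],[-0.002,0,0.005,0],[-0.002,0,0.005,0],[-0.001,0,0.005,0],[0,0,0.004,0],[0,0,0,0]]'
python3 -c "
from h import *
st()"
```

```text
time: 4.2
tool_pos: [613.2, 100.5, 87.7]
tcp_rot: [180.0, 0.0, -5.3]
ft_force: [-0.7, 0.5, 0.0]
finger_gap: -0.2
grip_force: 0.3
time: 5.0
tool_pos: [600.2, 101.8, 56.6]
tcp_rot: [180.0, -0.0, -5.3]
ft_force: [-20.2, -2.3, 35.7]
finger_gap: -0.1
grip_force: 17.8
t 5.0 board xyz [ 48.9 143.4  56.6] relyaw -0.39 F [-19.9  -4.   35.7] gap -0 q [  5.  17.  93.  -0.  70. 100.]
```

```bash
python3 -m handwheel '[[0,0,0,0],[0,0,0,0],[0,0,-0.03,0],[0,0,-0.04,-0.4],[-0.026,0.036,0,0],[-0.026,0.036,0,0],[-0.026,0.036,0,0],[-0.026,0.036,0,0],[-0.026,0.036,0,0],[-0.026,0.036,0,0]]' 0.0854 >/dev/null
python3 -m handwheel '[[0,0,0.03,0],[0,0,0.03,0],[0,0,0,0]]' >/dev/null
python3 -c "
from h import *
import cv2
st();cv2.imwrite('pics/b.png',np.hstack([cv2.resize(r.snapshot('side')[150:480,160:480],None,fx=1.2,fy=1.2),cv2.resize(r.snapshot('top')[150:480,210:530],None,fx=1.2,fy=1.2)])[:,:,::-1])"
```

```text
t 6.3 board xyz [-111.   -72.2   58.5] relyaw -0.07 F [-1.1  0.7 -1.3] gap 85 q [-20.  -9. 121.   0.  69.  75.]
```

View pics/b.png

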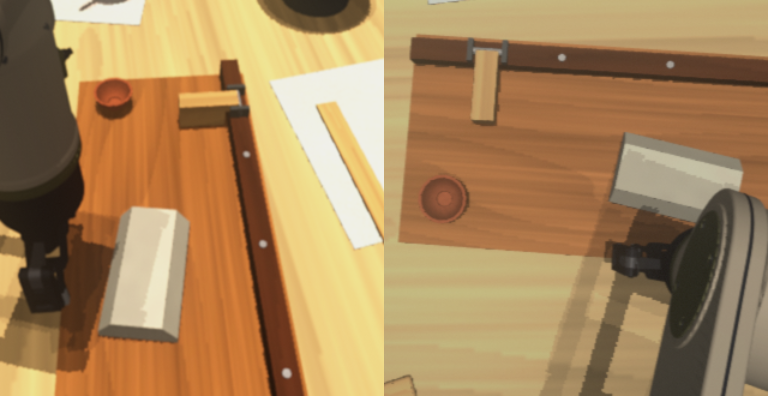

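The stop is flat down at (485,85), and the fingers stand in front of the mould's long side. I'll lower them and find the tip height by touch.

```bash
python3 -m handwheel '[[0.005,0,0.02,0],[0,0,0.02,0],[0,0,0,0]]' |grep ft; python3 -m handwheel '[[0,0,0.003,0],[0,0,0.003,0],[0,0,0,0]]'|grep -E 'ft|pos'; python3 -m handwheel '[[0,0,0.003,0],[0,0,0.003,0],[0,0,0,0]]'|grep -E 'ft|pos'
```

```text
ft_force: [-0.4, 0.7, -0.4]
tool_pos: [431.3, -100.5, 17.1]
ft_force: [0.7, -0.2, -0.1]
tool_pos: [430.4, -100.3, 9.9]
ft_force: [0.3, -0.5, -0.4]
```

```bash
python3 -m handwheel '[[0,0,0.006,0],[0,0,0,0]]' |grep -E 'ft|pos'; python3 -m handwheel '[[0.008,0,0,0],[0.008,0,0,0],[0.008,0,0,0],[0.008,0,0,0],[0.008,0,0,0],[0.008,0,0,0],[0.008,0,0,0],[0.008,0,0,0],[0.008,0,0,0],[0.008,0,0,0]]'|grep ft
python3 -c "
from h import *
import cv2
st();cv2.imwrite('pics/c.png',np.hstack([cv2.resize(r.snapshot('side')[150:480,160:480],None,fx=1.2,fy=1.2),cv2.resize(r.snapshot('top')[150:480,210:530],None,fx=1.2,fy=1.2)])[:,:,::-1])"
```

```text
tool_pos: [430.0, -100.2, 3.4]
ft_force: [-0.7, 0.8, 0.3]
ft_force: [-2.7, -0.2, 0.2]
t 8.5 board xyz [-21.9 -72.6   4.3] relyaw -0.01 F [-2.7 -0.4  0.2] gap 85 q [-17.   9. 109.   0.  62.  77.]
```

View pics/c.png

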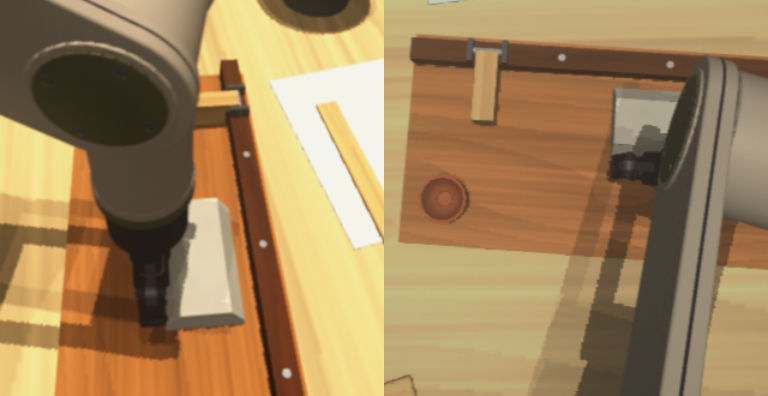

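The mould has squared up against both fingers, with about 15 mm left to the fence. I'll close that gap gently.

```bash
python3 -m handwheel '[[0.004,0,0,0],[0.004,0,0,0],[0.003,0,0,0],[0.002,0,0,0],[0,0,0,0]]' |grep ft;python3 -m handwheel '[[0.001,0,0,0],[0.001,0,0,0],[0,0,0,0]]' |grep ft
python3 -c "
from h import *
st()"
```

```text
ft_force: [-0.2, -0.3, 0.6]
ft_force: [-2.1, -0.0, 1.0]
t 9.4 board xyz [ -7.5 -72.7   4.3] relyaw -0.01 F [-2.1 -0.2  1. ] gap 86 q [-17.  11. 106.  -0.  62.  78.]
```

```bash
for i in 1; do python3 -m handwheel '[[0.001,0,0,0],[0.001,0,0,0],[0,0,0,0]]' |grep ft;done; python3 -m handwheel '[[0.001,0,0,0],[0.001,0,0,0],[0,0,0,0]]' |grep ft
python3 -c "
from h import *
st()"
```

```text
ft_force: [-5.8, 0.6, 3.6]
ft_force: [-13.9, 1.3, 10.9]
t 10.0 board xyz [ -6.1 -72.6   3.8] relyaw -0.00 F [-14.    0.1  10.9] gap 85 q [-17.  12. 106.  -0.  63.  78.]
```

```bash
python3 -m handwheel '[[-0.01,0,0,0],[0,0,-0.04,0],[0,0,-0.04,0],[0.0155,0.031,0,0],[0.0155,0.031,0,0],[0.0155,0.031,0,0],[0.0155,0.031,0,0],[0,0,0,-8.5],[0,0,0,-8.5],[0,0,0,-8.5]]' 0.03|grep ft; python3 -m handwheel '[[0,0,0,-8.5],[0,0,0,-8.5],[0,0,0,-8.5],[0,0,0,-8.5],[0,0,0,-8.5],[0,0,0,-8.5],[0,0,0,-8.5],[0,0,0,-5],[0,0,0,0]]' |grep ft
python3 -c "
from h import *
st()"
```

```text
ft_force: [-0.5, 0.6, 0.3]
ft_force: [0.7, -0.9, 0.2]
t 11.9 board xyz [  48.7 -196.7   84.4] relyaw 90.07 F [ 0.8 -0.8  0.2] gap 30 q [-27.  17.  91.   0.  73. -22.]
```

```bash
python3 -m handwheel '[[0,-0.004,0.034,0],[0,0,0.032,0],[0,0,0,0]]' |grep ft; python3 -m handwheel '[[0.012,0,0,0],[0.012,0,0,0],[0.012,0,0,0],[0.01,0,0,0],[0.01,0,0,0],[0.01,0,0,0],[0.01,0,0,0],[0.01,0,0,0],[0.01,0,0,0],[0.01,0,0,0]]' |grep ft
python3 -m handwheel '[[0.01,0,0,0],[0.01,0,0,0],[0.01,0,0,0],[0.01,0,0,0],[0.01,0,0,0],[0.005,0,0,0],[0.005,0,0,0],[0,0,0,0]]' |grep ft
python3 -c "
from h import *
import cv2
st();cv2.imwrite('pics/d.png',np.hstack([cv2.resize(r.snapshot('side')[150:480,160:480],None,fx=1.2,fy=1.2),cv2.resize(r.snapshot('top')[150:480,210:530],None,fx=1.2,fy=1.2)])[:,:,::-1])"
```

```text
ft_force: [-0.8, 0.5, -0.4]
ft_force: [-0.2, -2.9, 2.1]
ft_force: [0.3, -0.5, -0.6]
t 14.0 board xyz [ 44.2 -29.8  18. ] relyaw 90.02 F [ 0.3 -0.5 -0.6] gap 30 q [-12.  17.  98.   0.  65.  -7.]
```

View pics/d.png

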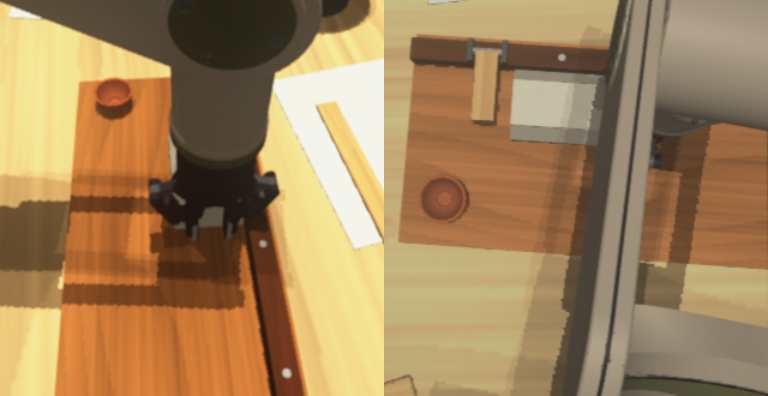

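The mould is flat along the fence, with its end about 15–18 mm short of the stop. I'll push on slowly until the stop takes force.

```bash
python3 -m handwheel '[[0.004,0,0,0],[0.004,0,0,0],[0.004,0,0,0],[0.003,0,0,0],[0.002,0,0,0],[0,0,0,0]]' |grep ft;python3 -m handwheel '[[0.001,0,0,0],[0.001,0,0,0],[0,0,0,0]]' |grep ft
python3 -c "
from h import *
st()"
```

```text
ft_force: [-0.9, 1.3, -0.7]
ft_force: [0.1, -0.3, 0.9]
t 15.0 board xyz [ 44.6 -11.7  18.4] relyaw 89.99 F [ 0.1 -0.3  0.9] gap 30 q [-10.  17.  98.  -0.  65.  -5.]
```

```bash
python3 -m handwheel '[[0.001,0,0,0],[0.001,0,0,0],[0,0,0,0]]' |grep ft;python3 -m handwheel '[[0.001,0,0,0],[0,0,0,0]]' |grep ft
python3 -m handwheel '[[0.001,0,0,0],[0,0,0,0]]' |grep ft
python3 -c "
from h import *
st()"
```

```text
ft_force: [-1.1, -8.1, 0.9]
ft_force: [-2.0, -11.9, 0.1]
ft_force: [-3.3, -16.8, 0.8]
t 15.7 board xyz [ 44.4 -11.   18.5] relyaw 89.95 F [ -1.9 -17.    0.8] gap 30 q [-10.  17.  98.  -0.  65.  -5.]
```

```bash
python3 -m handwheel '[[-0.02,0,0,0],[0,0,-0.045,0],[0,0,-0.045,0],[0,0,0,8.5],[0,0,0,8.5],[0,0,0,8.5],[0,0,0,8.5],[0,0,0,8.5],[0,0,0,8.5],[0,0,0,8.5]]' 0.0854|grep ft; python3 -m handwheel '[[0,0,0,8.5],[0,0,0,8.5],[0,0,0,8.5],[0,0,0,5],[-0.03,-0.03,0,0],[-0.03,-0.03,0,0],[-0.034,-0.032,0,0],[0,0,0,0]]' |grep ft
python3 -c "
from h import *
st()"
```

```text
ft_force: [1.1, 0.2, 0.2]
ft_force: [0.6, 0.4, -0.9]
t 17.5 board xyz [-54.   67.5 106.8] relyaw 0.16 F [ 0.5  0.5 -0.9] gap 85 q [ -2.  -3. 110.   0.  74.  93.]
```

```bash
python3 -m handwheel '[[0,0.006,0.043,0.2],[0,0,0.043,0],[0.016,0,0,0],[0.016,0,0,0],[0.01,0,0,0],[0.006,0,0,0],[0,0,0,0]]' |grep ft; python3 -m handwheel '[[0.001,0,0.0006,0],[0.001,0,0.0006,0],[0,0,0,0]]' |grep ft
python3 -c "
from h import *
st()"
```

```text
ft_force: [-0.4, 0.2, -0.8]
ft_force: [-0.3, 0.7, 0.2]
t 18.5 board xyz [ 0.1 58.2 21. ] relyaw -0.20 F [-0.4  0.7  0.2] gap 86 q [ -3.  11. 105.   0.  64.  92.]
```

```bash
python3 -m handwheel '[[0.001,0,0.0006,-0.2],[0.001,0,0.0006,0],[0,0,0,0]]' |grep ft; python3 -m handwheel '[[0.001,0,0.0006,0],[0,0,0,0]]' |grep ft;python3 -m handwheel '[[0.001,0,0.0006,0],[0,0,0,0]]' |grep ft
python3 -c "
from h import *
st()"
```

```text
ft_force: [-5.9, -0.1, 8.0]
ft_force: [-13.5, 0.6, 16.9]
ft_force: [-21.1, 0.9, 27.3]
t 19.2 board xyz [ 2.3 58.2 20.1] relyaw 0.02 F [-21.1  -1.   27.3] gap 85 q [ -3.  12. 104.  -0.  65.  92.]
```

```bash
python3 -m handwheel '[[0,0,-0.001,0],[0,0,0,0],[0,0,0,0]]' |grep ft
python3 -c "
from h import *
st()"
```

```text
ft_force: [-15.7, 1.1, 17.5]
t 19.5 board xyz [ 2.2 58.2 20.2] relyaw 0.01 F [-15.8  -0.3  17.5] gap 85 q [ -3.  12. 104.  -0.  65.  92.]
```

```bash
python3 -m handwheel '[[0.0003,0,-0.001,0],[0,0,0,0],[0,0,0,0]]' |grep ft
python3 -c "
from h import *
import cv2
st();cv2.imwrite('pics/e.png',np.hstack([cv2.resize(r.snapshot('side')[150:480,160:480],None,fx=1.2,fy=1.2),cv2.resize(r.snapshot('top')[150:480,210:530],None,fx=1.2,fy=1.2)])[:,:,::-1])"
```

```text
ft_force: [-12.7, 0.7, 10.2]
t 19.8 board xyz [ 2.2 58.2 20.3] relyaw 0.01 F [-12.7  -0.4  10.2] gap 85 q [ -3.  12. 104.   0.  65.  92.]
```

View pics/e.png

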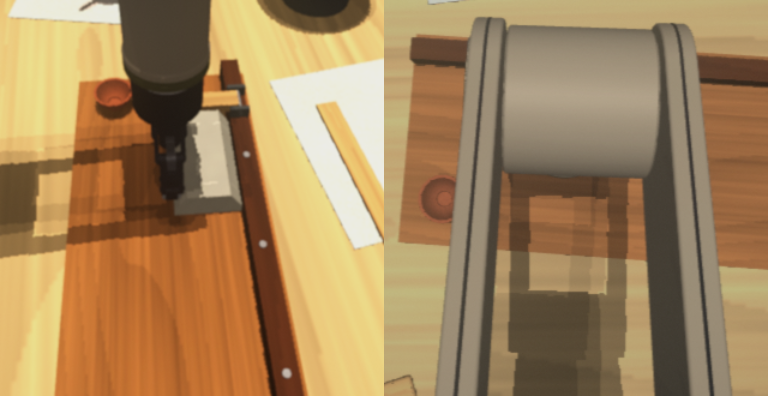

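The stop is down, and the mould sits flat along the fence with the fingers on its flank. Its near-end foot corners are at about (243,210) and (176,214) in the left picture. I'll firm the push slightly and check those corners against the goal pose.

```bash
python3 -m handwheel '[[0.0003,0,0,0],[0,0,0,0],[0,0,0,0],[0,0,0,0]]' |grep ft
python3 -c "
from h import *
st()
W=np.array([[85,0,12],[5,0,12],[85,-10,12]])@b['R'].T+b['B']
print((proj('side',W)-[160,150])*1.2)"
```

```text
ft_force: [-15.0, 0.9, 13.0]
t 20.3 board xyz [ 2.2 58.2 20.3] relyaw 0.01 F [-15.   -0.4  13. ] gap 85 q [ -3.  12. 104.   0.  65.  92.]
[[241.15136028 209.77624644]
 [174.43428272 214.4763844 ]
 [242.3668458  217.16698605]]
```

The corners match the goal pose to within about 1 mm, and the push is steady at about 20 N.

```bash
python3 -c "
from h import *
print(r.hand_in());st()"
```

```text
the job is handed in; nothing more can be done
None
the job is handed in; nothing more can be done
```

I folded the stop down, slid the mould square against the fence and stop, and handed the job in at about 20 s with a steady diagonal push of about 20 N (15 N toward the fence, 13 N down); no verdict was returned.

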